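# Unstack the ceramist's jars into their trays

## Robot

A 6-joint arm with a two-finger parallel gripper is mounted at the origin on the work surface. World frame = base frame: x ahead of the robot, y to its left, z up, the work surface at z = 0. Lengths are in m, angles in rad, forces in N, time in s.
With the tool pointing down it reaches from about 0.425 to 0.95 m from the base axis. Payload 14.7 kg.
Tool frame: the origin (TCP) lies at the centre of the arm's flange, where the gripper is bolted on; the fingertips stand 173 mm ahead of it and the grasp point (between the pads) lies 155 mm ahead of it (manip.grasp_offset is the distance from the TCP to the grasp point, in m); z points along the fingers, y is the line along which they close (so a half turn about z gives the same grasp; the last joint's range is limited). The gripper opens to 85 mm and grips with 20 to 120 N. Pads are 22 mm wide; open, the fingers measure 114 mm over their backs; the gripper's body (76 mm by 85 mm) begins 54 mm behind the grasp point. The pads swing forward as they close: fully open they stand 13 mm farther back than shut.
Start: joints at [-1.211, 0.48, 1.596, -0, 1.065, -0.047], TCP at [0.257, -0.597, 0.405] pointing down, gripper open.
Joint ranges: [-2.75, 2.75], [-0.82, 2.05], [0.23, 2.67], [-1.56, 4.7], [0.09, 2.69], [-2.92, 2.92]. Speed limits (rad/s): [1.89, 1.89, 2.39, 3.01, 3.01, 3.01].

## Interface

Orientations are given as a unit quaternion [x, y, z, w].
In Python, from bench import manip, eoat, kinematics, optics, current_time, current_q, current_joint_vel, current_tau, current_position, current_ee_rot, current_contact_force, current_torque, current_grip_width, current_grasp_force gives the robot as it stands. The module is installed in compiled form; this text tells all that it offers. Calls block until the motion is done:
- manip.reach(position, orientation): joint-space move of the TCP to a pose.
- manip.servo_line(position, speed=0.15, attitude=None): straight line of the TCP; attitude=None keeps the orientation; speed is the mean speed in m/s.
- manip.goto_joints(angles): joint-space move.
- eoat.open_jaws() and eoat.gripper_close(force=None): open the fingers fully, or close them until they stop; force is the grip in N (None keeps the last).
- manip.wait(seconds).
- kinematics.ik(position, orientation): joint angles nearest the present ones, or None.
- optics.read_camera(name): name is "side" or "top" or "wrist"; returns a dict with "frame" (420x560x3 uint8, blue, green, red), "fx", "fy", "cx", "cy" (pixels), "position" and "orientation" of the camera in the world. Camera axes: x right, y up, looking along -z (the intrinsics and any distortion apply to the point x, -y, -z); pixel columns grow to the right and rows downward; lengths in m; the calibration is good to about 2 mm. The wrist camera is an equidistant fisheye: a pixel r from the principal point sees the ray r / f radians off the axis. A picture is of the moment at which its call begins. There is no depth.
A pose or a line that the arm cannot do raises manip.MotionError and nothing moves.
- manip.job_done(): hands the job in; it is judged then, once.
Readings, each from a call of its own:
- current_time(): time.
- current_q(): joint angles.
- current_joint_vel(): joint speeds.
- current_tau(): joint torques, N m.
- current_position(): TCP position.
- current_ee_rot(): TCP orientation.
- current_contact_force(): force on the tool from outside, world axes, zero at the start.
- current_torque(): the same for the moment, N m.
- current_grip_width(): opening from 0.0 (shut) to 1.0 (fully open).
- current_grasp_force(): force on a finger pad.
Only numpy, scipy, OpenCV 4.12 (cv2) and the standard library are available. Lean on these libraries where they do the work, as an engineer would, in place of code of your own. Each camera call takes 0.05 s, during which the arm holds its last target. There are 200 camera calls.

## Task

Take the two piles on the dental bench apart, one thing at a time from the top down, never lifting anything with something else still on it. Stand each thing upright and flat inside the blue tray of its own shape and size: the large, small and tiny round jars in the large, small and tiny round trays, the square box in the square tray, the plaster cast in the oblong tray. Tip nothing over.

Things in the scene. Friction and masses are not known exactly. Their poses are not given: they have to be found in the camera images.
- large_jar: round lidded jar, white with a grey lid, 64 mm in diameter, 34 mm high, about 0.16 kg. Origin: centre of its underside; z up. It stands on the bench as the bottom of one of the two piles; either the small jar (with the tiny jar on it) or the cast stands on it.
- square_box: square lidded box, white with a grey lid, 60 x 60 mm, 34 mm high, about 0.12 kg. Origin: centre of its underside; z up. x and y along its sides. It stands on the bench as the bottom of one of the two piles; either the small jar (with the tiny jar on it) or the cast stands on it.
- small_jar: round lidded jar, white with a grey lid, 42 mm in diameter, 34 mm high, about 0.08 kg. Origin: centre of its underside; z up. At the start it stands on the large jar or on the square box, roughly centred; the tiny jar stands on it.
- cast: white plaster cast of a row of teeth: an oblong block 58 mm along its x, 36 mm along its y, 22 mm high, with a horseshoe of teeth on it, narrower than the block, up to 33 mm. About 0.09 kg. Grip it by the block's two long sides, which are 36 mm apart. Origin: centre of its underside; z up. At the start it stands on the large jar or on the square box, roughly centred; nothing stands on it.
- tiny_jar: tiny round jar of amber glass with a grey cap, 26 mm in diameter, 28 mm high, about 0.03 kg. Origin: centre of its underside; z up. At the start it is the top of the higher pile, standing on the small jar.
- large_round_tray: place of the large jar: blue plastic tray, fixed to the bench, with a shallow ROUND pocket 80 mm across inside (88 mm outside). Pocket floor 3 mm above the bench, rim 4 mm thick and 8 mm high above the bench. Origin: centre of its underside, on the bench; z up. Its place and yaw change from start to start.
- square_tray: place of the square box: blue plastic tray, fixed to the bench, with a shallow SQUARE pocket 76 x 76 mm inside (84 x 84 mm outside). Pocket floor 3 mm above the bench, rim 4 mm thick and 8 mm high above the bench. Origin: centre of its underside, on the bench; z up; x and y along its sides. Its place and yaw change from start to start.
- small_round_tray: place of the small jar: blue plastic tray, fixed to the bench, with a shallow ROUND pocket 58 mm across inside (66 mm outside). Pocket floor 3 mm above the bench, rim 4 mm thick and 8 mm high above the bench. Origin: centre of its underside, on the bench; z up. Its place and yaw change from start to start.
- oblong_tray: place of the cast: blue plastic tray, fixed to the bench, with a shallow OBLONG pocket 74 x 52 mm inside (82 x 60 mm outside). Pocket floor 3 mm above the bench, rim 4 mm thick and 8 mm high above the bench. Origin: centre of its underside, on the bench; z up; x and y along its sides, the 74 mm along x. Its place and yaw change from start to start.
- tiny_round_tray: place of the tiny jar: blue plastic tray, fixed to the bench, with a shallow ROUND pocket 42 mm across inside (50 mm outside). Pocket floor 3 mm above the bench, rim 4 mm thick and 8 mm high above the bench. Origin: centre of its underside, on the bench; z up. Its place and yaw change from start to start.

How it is judged:
By the outcome, as a careful person would: the job done as asked, in the order asked, and still so for the second after the job is handed in, with the robot touching nothing.
It also fails if it takes over 138 s, if anything falls off the work surface, if the arm or the gripper's body presses on something with over 40 N, if the wrist force passes 120 N, or if a joint passes its speed limit or range.

## Working session

There is one attempt and no reset: what is moved stays moved. The work goes in short steps, each a Python script; the robot and the scene stay as the last script left them, time stands still between calls to the robot, and variables do not carry over. Pictures are saved under pics/ and viewed, at most 14 in all, crops included, and the job is handed in when it is done.

```bash
mkdir -p pics; python3 - <<'E'
from bench import *
import cv2
for n in ("top","side"):
    c=optics.read_camera(n); cv2.imwrite(f"pics/{n}0.png",c["frame"])
    print(n,{k:c[k] for k in c if k!="frame"})
c=optics.read_camera("wrist");cv2.imwrite("pics/wrist0.png",c["frame"]);print({k:c[k] for k in c if k!="frame"})
print(current_time(),current_ee_rot())
E
```

```text
top {'fx': 439.0643498527244, 'fy': 439.0643498527244, 'cx': 278.3156743730738, 'cy': 216.51646843976295, 'position': array([ 0.40598243, -0.00129053,  0.99859709]), 'orientation': array([ 0.06337605, -0.06631663, -0.69544023,  0.71270503])}
side {'fx': 478.58550211274365, 'fy': 478.58550211274365, 'cx': 279.6156058761144, 'cy': 212.64823179978953, 'position': array([0.51733866, 0.63464143, 0.85090215]), 'orientation': array([-0.00674261,  0.3352694 ,  0.94193617, -0.01747068])}
{'fx': 325.19226210127806, 'fy': 325.19226210127806, 'cx': 279.02924389787745, 'cy': 205.59980857011004, 'position': array([ 0.32506808, -0.56745426,  0.37342219]), 'orientation': array([-0.12164203,  0.08104993, -0.54423009,  0.82610395])}
0.15 [ 9.79385312e-01  2.02000554e-01 -7.21902075e-05 -4.26390559e-04]
```

View pics/top0.png

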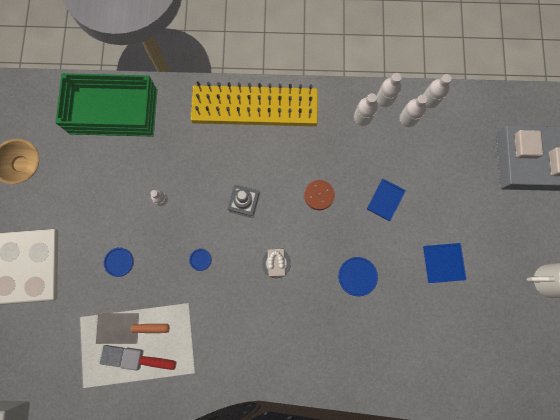

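View pics/side0.png

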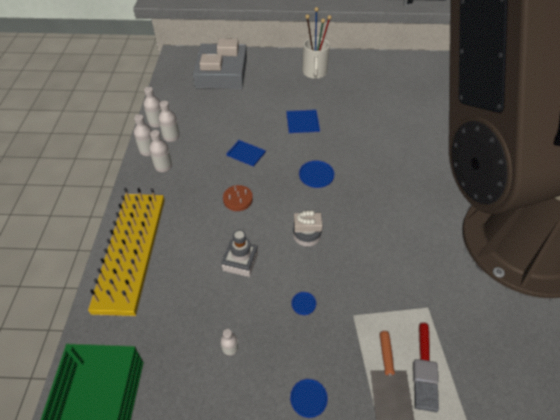

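The top view shows the tiny jar on the small jar on the square box at (243,200), and the cast on the large jar at (277,262). The trays are at: small round (118,262), tiny round (201,260), large round (358,277), square (444,263) and oblong (386,200). The side view agrees, with the piles at (240,250) and (307,228).

```bash
cat > h.py <<'E'
from bench import *
import cv2, numpy as np
from scipy.spatial.transform import Rotation as R
def ray(c,u,v):
    x,y=(u-c["cx"])/c["fx"],(v-c["cy"])/c["fy"]
    if c.get("fish"):
        r=np.hypot(x,y); d=np.array([x/r*np.sin(r),-y/r*np.sin(r),-np.cos(r)])
    else: d=np.array([x,-y,-1.])
    d=R.from_quat(c["orientation"]).apply(d); return np.array(c["position"]),d/np.linalg.norm(d)
def onz(c,u,v,z):
    p,d=ray(c,u,v); return p+d*(z-p[2])/d[2]
def tri(obs):  # obs: list of (cam,u,v)
    A=np.zeros((3,3));b=np.zeros(3);rs=[ray(*o) for o in obs]
    for p,d in rs:
        M=np.eye(3)-np.outer(d,d);A+=M;b+=M@p
    X=np.linalg.solve(A,b)
    return X,max(np.linalg.norm((np.eye(3)-np.outer(d,d))@(X-p)) for p,d in rs)
def proj(c,X):
    q=R.from_quat(c["orientation"]).inv().apply(np.array(X)-c["position"])
    x,y,z=q[0],-q[1],-q[2]
    if c.get("fish"):
        r=np.hypot(x,y);t=np.arctan2(r,z);x,y,z=x/r*t,y/r*t,1
    return np.array([c["cx"]+c["fx"]*x/z,c["cy"]+c["fy"]*y/z])
def cam(n):
    c=optics.read_camera(n); c["fish"]=n=="wrist"; return c
def blue(c):
    hsv=cv2.cvtColor(c["frame"],cv2.COLOR_BGR2HSV)
    m=cv2.inRange(hsv,(110,140,60),(130,255,255))
    cs,_=cv2.findContours(m,cv2.RETR_EXTERNAL,cv2.CHAIN_APPROX_NONE)
    return [k[:,0].astype(float) for k in cs if cv2.contourArea(k)>100]
E
python3 - <<'E'
from h import *
cs={n:cam(n) for n in("top","side")}
for n,c in cs.items():
    for k in blue(c):
        P=np.array([onz(c,u,v,.008)[:2] for u,v in k])*1000
        (x,y),(w,h),a=cv2.minAreaRect(P.astype(np.float32))
        print(n,np.round([x,y,w,h,a],1),len(k),np.round(cv2.minAreaRect(k.astype(np.float32))[0],1))
t=cs["top"]["frame"][160:290,215:315];s=cs["side"]["frame"][190:290,205:335]
cv2.imwrite("pics/t1.png",cv2.resize(t,None,fx=4.6,fy=4.6,interpolation=cv2.INTER_CUBIC))
cv2.imwrite("pics/s1.png",cv2.resize(s,None,fx=6,fy=6,interpolation=cv2.INTER_CUBIC))
E
```

```text
top [ 459.2 -183.9   83.1   84.9   89.9] 112 [357.5 276. ]
top [487.3 171.8  45.3  46.9  47.2] 58 [199.5 259.5]
top [477.8 354.9  63.9  61.4  48. ] 79 [117.8 261.8]
top [ 492.3 -363.1   83.3   51.8    6.1] 270 [436.2 263.3]
top [ 636.7 -250.9   59.5   82.8   63. ] 105 [385.7 199.6]
side [488.2 175.3  45.4  48.6   1.2] 64 [303.5 303. ]
```

View pics/t1.png

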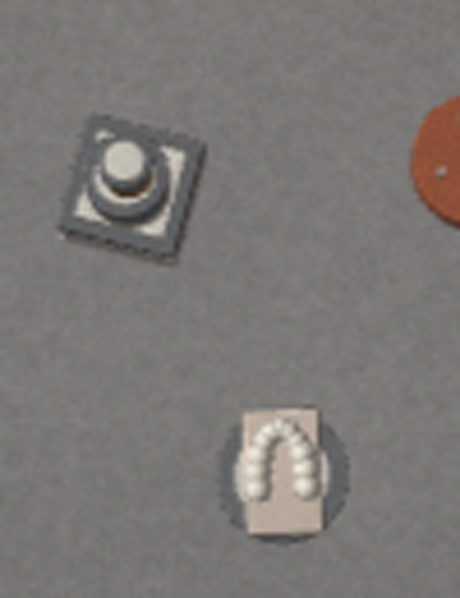

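View pics/s1.png

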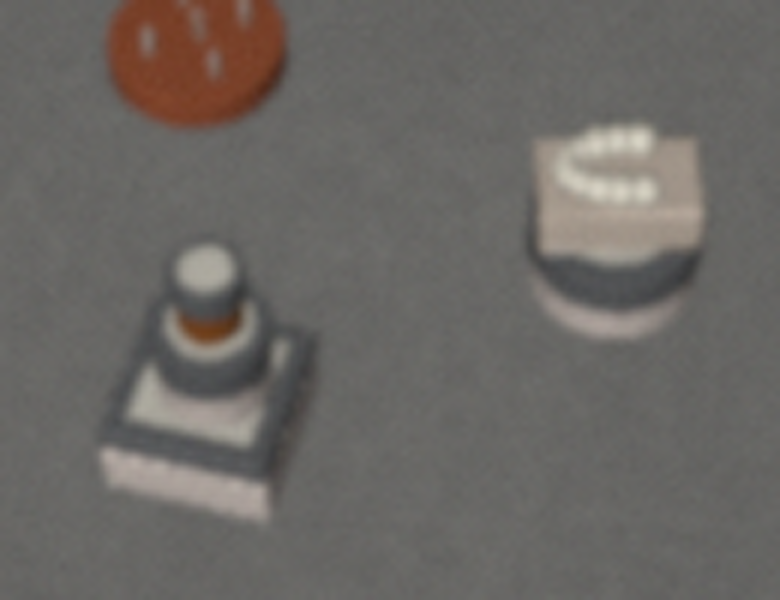

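The enlarged top view gives these crop positions:
- Tiny cap: (126,163)
- Box lid corners: (97,116), (206,146), (174,262), (60,235)
- Cast block corners: (243,410), (320,409), (322,533), (248,535)
- Large lid: around (284,472)

The side crop shows the cap at (207,270), box corners (101,446), (270,475), (318,340), and cast corners (535,138), (697,138), (703,212), (540,220).

```bash
python3 - <<'E'
from h import *
def blue2(c):
    f=c["frame"].astype(int); m=((f[...,0]-f[...,2]>40)&(f[...,0]-f[...,1]>30)).astype(np.uint8)
    cs,_=cv2.findContours(m,cv2.RETR_EXTERNAL,cv2.CHAIN_APPROX_NONE)
    return [k[:,0].astype(float) for k in cs if cv2.contourArea(k)>100]
C={n:cam(n) for n in("top","side")}
res={}
for n,c in C.items():
    for k in blue2(c):
        P=np.array([onz(c,u,v,.008)[:2] for u,v in k])*1000
        (x,y),(w,h),a=cv2.minAreaRect(P.astype(np.float32))
        print(n,np.round([x,y,w,h,a],1)); res.setdefault(n,[]).append(np.array([x,y,*proj(c,[x/1000,y/1000,.008])]))
for a in res["top"]:
    b=min(res["side"],key=lambda b:np.hypot(*(a-b)[:2]))
    X,e=tri([(C["top"],*a[2:]),(C["side"],*b[2:])]);print("tray",np.round(X*1000,1),round(e*1000,1))
T=lambda u,v:(C["top"],(u+.5)/4.6-.5+215,(v+.5)/4.6-.5+160)
S=lambda u,v:(C["side"],(u+.5)/6-.5+205,(v+.5)/6-.5+190)
def go(name,t,s):
    X,e=tri([T(*t),S(*s)]);print(name,np.round(X*1000,1),round(e*1000,1));return X
go("tiny",(126,163),(207,270)); go("small",(130,183),(214,342))
# top/side correspondence tried by nearest
for nm,ts,ss,z in(("box",[(97,116),(206,146),(174,262),(60,235)],[(101,446),(270,475),(318,340)],.034),("cast",[(243,410),(320,409),(322,533),(248,535)],[(535,138),(697,138),(703,212),(540,220)],.056)):
    print(nm,"top",[np.round(onz(*T(*t),z)[:2]*1000).tolist() for t in ts],"side",[np.round(onz(*S(*s),z)[:2]*1000).tolist() for s in ss])
    for s in ss:
        t=min(ts,key=lambda t:np.hypot(*(onz(*T(*t),z)-onz(*S(*s),z))[:2])); go(nm,t,s)
print("large",onz(*T(284,472),.034))
E
```

```text
top [ 459.3 -183.8   84.5   87.7    1.4]
top [487.3 171.8  47.2  47.5   1.4]
top [477.3 354.6  62.8  63.5   1.4]
top [ 494.1 -379.8   84.8   86.6    6.1]
top [ 637.  -251.4   60.9   83.9   62.6]
side [478.6 358.1  64.   64.4   2.1]
side [488.2 175.3  45.6  48.7   1.2]
side [ 459.7 -179.1   83.3   91.3    0.7]
side [ 638.  -245.6   65.5   83.7   62.4]
side [ 494.1 -373.6   83.8   91.9    5.5]
tray [ 459.5 -184.9    2. ] 0.1
tray [487.9 172.6   3. ] 0.2
tray [478.  356.4   2.7] 0.3
tray [ 494.3 -382.5    0.7] 0.4
tray [ 6.389e+02 -2.533e+02  6.000e-01] 0.2
tiny [619.   75.   91.7] 0.1
small [618.8  76.   51.9] 0.5
box top [[656.0, 95.0], [642.0, 41.0], [584.0, 55.0], [596.0, 111.0]] side [[656.0, 107.0], [598.0, 117.0], [586.0, 61.0]]
box [659.3  96.7  17.7] 0.6
box [598.1 111.5  25.3] 0.7
box [585.8  55.1  25.2] 0.5
cast top [[510.0, 19.0], [511.0, -17.0], [454.0, -20.0], [452.0, 15.0]] side [[512.0, -14.0], [454.0, -16.0], [453.0, 17.0], [510.0, 23.0]]
cast [511.9 -17.5  51.8] 0.2
cast [454.  -19.7  51.9] 0.0
cast [452.3  14.7  52.8] 0.2
cast [510.1  18.8  51. ] 0.4
large [ 0.48323498 -0.00128215  0.034     ]
```

```bash
cat >> h.py <<'E'
def Q(deg): return R.from_euler("z",deg,degrees=True)*R.from_euler("x",180,degrees=True)
def tool(xy,z,deg,line=None):   # z of nominal grasp point
    p=[xy[0],xy[1],z+manip.grasp_offset]
    if line: manip.servo_line(p,line,Q(deg).as_quat())
    else: manip.reach(p,Q(deg).as_quat())
def circ(x,y,z,r): return [(x+r*np.cos(a),y+r*np.sin(a),z) for a in np.linspace(0,6.283,60)]
def rect(x,y,z,w,h,deg):
    return [(*(np.array([x,y])+R.from_euler("z",deg,degrees=True).as_matrix()[:2,:2]@[a*w/2,b*h/2]),z) for a,b in((1,1),(1,-1),(-1,-1),(-1,1),(1,1))]
def draw(img,c,pts,s=1,off=(0,0)):
    q=np.array([(proj(c,p)-off+.5)*s-.5 for p in pts]); cv2.polylines(img,[np.round(q).astype(np.int32)],False,(0,255,0),1)
E
python3 - <<'E'
from h import *
import pickle
C={n:cam(n) for n in("top","side")}
T=lambda u,v:(C["top"],(u+.5)/4.6-.5+215,(v+.5)/4.6-.5+160)
S=lambda u,v:(C["side"],(u+.5)/6-.5+205,(v+.5)/6-.5+190)
print(onz(*T(126,163),.096),onz(*S(207,270),.096),manip.grasp_offset)
for i,(xy,psi) in enumerate([((.60,.075),-14),((.57,.03),-14),((.47,-.02),3.5)]):
    for p in(psi,psi+180):
        q=kinematics.ik([*xy,.42],Q(p).as_quat()); print(p,None if q is None else np.round(q,2))
    tool(xy,.265,psi); w=cam("wrist");cv2.imwrite(f"pics/w{i}.png",w["frame"]);pickle.dump(w,open(f"w{i}.pkl","wb"))
print(current_time())
a=[cv2.resize(cv2.imread(f"pics/w{i}.png"),(400,300)) for i in range(3)]
cv2.imwrite("pics/wm.png",np.vstack([np.hstack(a[:2]),np.hstack([a[2],a[2]*0])]))
E
```

```text
[0.61781105 0.07463084 0.096     ] [0.61851026 0.07811994 0.096     ] 0.1547
-14 [ 0.07  0.4   1.69 -0.    1.05  1.89]
166 [ 0.07  0.4   1.69  0.    1.05 -1.25]
-14 [-0.    0.35  1.76 -0.    1.02  1.81]
166 [-0.    0.35  1.76  0.    1.02 -1.33]
3.5 [-0.11  0.21  1.97 -0.    0.96  1.4 ]
183.5 [-0.11  0.21  1.97  0.    0.96 -1.74]
4.125
```

View pics/wm.png

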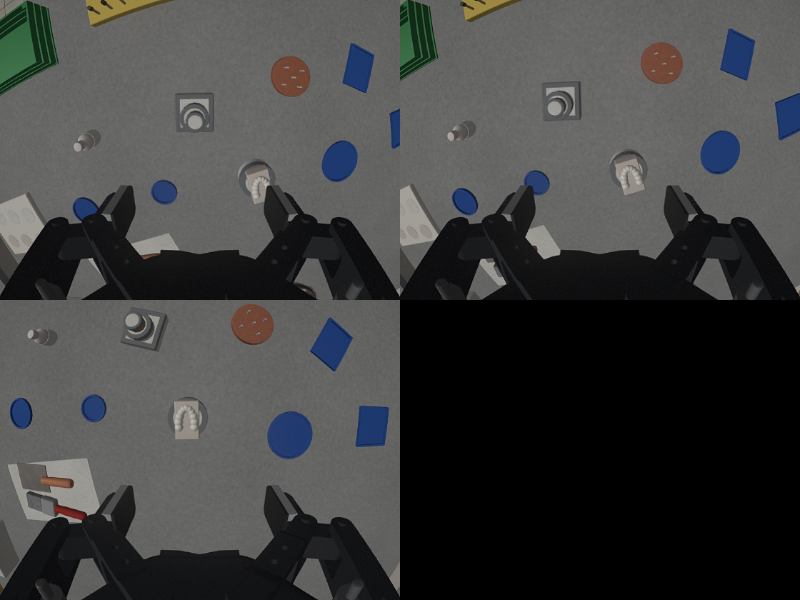

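The wrist montage (400x300 per view) shows both piles and all the trays. In view 3 the cast is at (187,418) and the tiny jar at (138,325). Next I compare the wrist estimates of the trays with the other two cameras and overlay the models.

```bash
python3 - <<'E'
from h import *
import pickle
W=[pickle.load(open(f"w{i}.pkl","rb")) for i in range(3)]
for i in (0,1,2):
    f=W[i]["frame"].astype(int); m=((f[...,0]-f[...,2]>40)&(f[...,0]-f[...,1]>30)).astype(np.uint8)
    for k in cv2.findContours(m,cv2.RETR_EXTERNAL,cv2.CHAIN_APPROX_NONE)[0]:
        if cv2.contourArea(k)<300: continue
        P=np.array([onz(W[i],u,v,.008)[:2] for u,v in k[:,0]])*1000
        (x,y),(w,h),a=cv2.minAreaRect(P.astype(np.float32)); print(i,np.round([x,y,w,h,a],1))
def crop(c,x0,y0,s):
    f=cv2.resize(c["frame"][y0:y0+75,x0:x0+100],None,fx=4,fy=4,interpolation=cv2.INTER_CUBIC); d=lambda p:draw(f,c,p,4,(x0,y0)); s(d); return f
def A(d):
    d(circ(.618,.0755,.096,.0105)); d(circ(.6185,.0755,.068,.021)); d(rect(.6195,.0755,.034,.06,.06,-14))
def B(d):
    d(rect(.4818,-.0005,.056,.058,.036,3.5)); d(circ(.483,0,.034,.032))
c=lambda i,s,X:crop(W[i],*(proj(W[i],X)-[50,37]).astype(int),s)
cv2.imwrite("pics/ov.png",np.vstack([np.hstack([c(0,A,(.618,.0755,.05)),c(1,A,(.618,.0755,.05))]),np.hstack([c(1,B,(.48,0,.04)),c(2,B,(.48,0,.04))])]))
E
```

```text
0 [489.3 358.1  45.5  64.4  18.6]
0 [489.7 171.4  48.7  47.2  77.5]
0 [ 461.3 -181.7   90.8   85.8   51.7]
0 [ 492.9 -348.6   86.    36.1    5.4]
0 [ 638.8 -249.    65.2   82.6   62.7]
1 [479.9 355.4  64.   63.8  27.9]
1 [490.7 169.8  48.7  44.3  23.6]
1 [ 461.  -182.2   89.1   85.2   74. ]
1 [ 495.4 -373.6   86.    84.     6. ]
1 [ 638.7 -249.4   63.9   83.    62.8]
2 [ 460.4 -182.9   86.8   86.3    9.6]
2 [ 494.7 -377.4   84.2   90.3    6. ]
2 [479.9 354.8  63.9  64.2  14.8]
2 [489.4 171.6  48.2  47.7  89.6]
2 [ 637.8 -249.9   62.5   84.2   62.6]
```

View pics/ov.png

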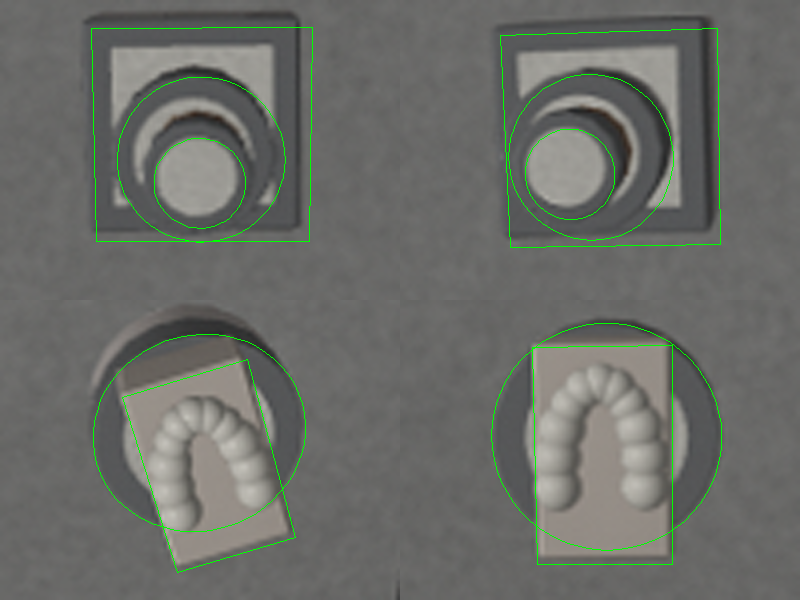

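The overlays match within about 1 to 3 mm. The box sits about 3 mm further in +x, near (0.6225, 0.077). The wrist tray positions fall between the top and side ones, so the heights are consistent. I'm moving the tiny jar first.

```bash
cat >> h.py <<'E'
def move(src,zb,psi,dst,psi2,force,zt=.004,g=.024):
    """src bottom height zb -> dst with bottom released at zt; g: nominal grasp height above underside"""
    t0=current_time()
    tool(src,max(zb+g+.08,.16),psi); eoat.open_jaws()
    tool(src,zb+g,psi,.12); eoat.gripper_close(force); print("width",round(current_grip_width(),3),"force",round(current_grasp_force(),1))
    tool(src,zb+g+.01,psi,.05); tool(src,.20,psi,.2)
    f0=current_contact_force(); print("held",round(current_grip_width(),3),np.round(f0,2))
    tool(dst,.14,psi2); w=cam("wrist"); cv2.imwrite("pics/held%d.png"%(current_time()*10),w["frame"])
    tool(dst,zt+g+.012,psi2,.15); tool(dst,zt+g,psi2,.03); manip.wait(.2); print("place dF",np.round(current_contact_force()-f0,2))
    eoat.open_jaws(); manip.wait(.2); tool(dst,zt+g+.01,psi2,.05); tool(dst,.16,psi2,.2)
    print("t",round(t0,1),round(current_time(),1))
E
python3 - <<'E'
from h import *
import pickle
move((.6185,.076),.068,-14,(.489,.172),-14,25)
tool((.57,.03),.265,-14); w=cam("wrist"); pickle.dump(w,open("w3.pkl","wb"))
def crop(X,s,n=(100,75)):
    x0,y0=(proj(w,X)-[50,37]).astype(int)
    f=cv2.resize(w["frame"][y0:y0+75,x0:x0+100],None,fx=4,fy=4,interpolation=cv2.INTER_CUBIC)
    for p in s: draw(f,w,p,4,(x0,y0))
    return f
a=crop((.489,.172,.02),[circ(.489,.172,.031,.0105),circ(.489,.172,.008,.025)])
b=crop((.62,.076,.05),[circ(.620,.0755,.068,.021),rect(.6225,.077,.034,.06,.06,-14)])
cv2.imwrite("pics/p3.png",np.hstack([a,b]))
E
```

```text
width 0.293 force 24.3
held 0.294 [-0.58 -0.52 -1.  ]
place dF [0.21 0.59 0.18]
t 4.1 11.8
```

View pics/p3.png

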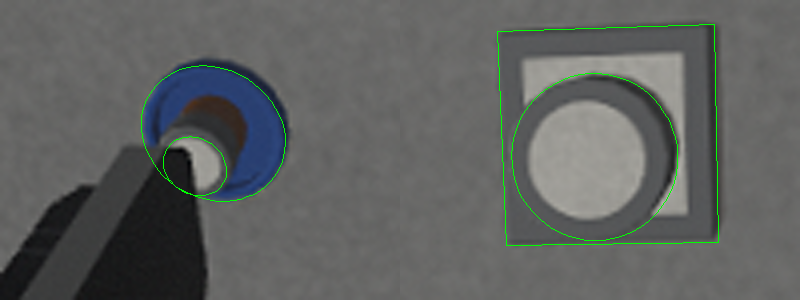

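The tiny jar stands inside its tray; the cap circle matches the overlay in the left crop near (200,165). In the right crop, the small jar and box overlays fit within 1 mm. Small jar and cast next.

```bash
cat > v.py <<'E'
from h import *
def view(name,xy,psi,items):
    tool(xy,.265,psi); w=cam("wrist"); out=[]
    for X,s in items:
        x0,y0=np.clip((proj(w,X)-[50,37]).astype(int),0,[460,345])
        f=cv2.resize(w["frame"][y0:y0+75,x0:x0+100],None,fx=4,fy=4,interpolation=cv2.INTER_CUBIC)
        for p in s: draw(f,w,p,4,(x0,y0))
        out.append(f)
    cv2.imwrite(f"pics/{name}.png",np.vstack([np.hstack(out[i:i+2]) for i in range(0,len(out),2)]))
E
python3 - <<'E'
from v import *
move((.620,.0755),.034,-14,(.4795,.3555),-14,30)
move((.4825,-.0005),.034,3.5,(.638,-.250),-27.5,30)
view("p4",(.47,0),0,[((.4795,.3555,.02),[circ(.4795,.3555,.037,.021),circ(.4795,.3555,.008,.033)]),
 ((.638,-.25,.02),[rect(.638,-.25,.025,.058,.036,-27.5),rect(.638,-.25,.008,.082,.06,-27.5)]),
 ((.6225,.077,.034),[rect(.6225,.077,.034,.06,.06,-14)]),((.484,0,.034),[circ(.484,0,.034,.032)])])
E
```

```text
width 0.482 force 29.5
held 0.48 [-0.14  0.07 -1.59]
place dF [0.14 0.26 1.67]
t 12.7 20.7
width 0.411 force 29.6
held 0.412 [-0.52 -0.45 -0.73]
place dF [ 0.59  0.33 -0.51]
t 20.7 29.6
```

View pics/p4.png

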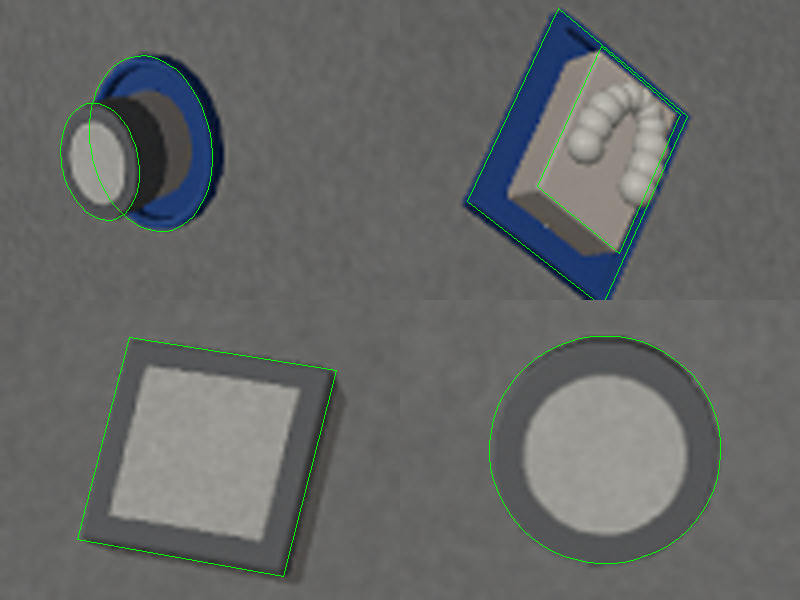

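Both are placed correctly: the small jar is centred in its round tray and the cast stands flat inside the oblong one. The box and large jar outlines match their overlays (lower crops), so those two come next.

```bash
python3 - <<'E'
from v import *
move((.6225,.077),0,-14,(.4945,-.378),6,45)
move((.484,0),0,0,(.4605,-.1825),0,45)
view("p5",(.47,-.02),0,[((.4945,-.378,.02),[rect(.4945,-.378,.037,.06,.06,6),rect(.4945,-.378,.008,.084,.084,6)]),
 ((.4605,-.1825,.02),[circ(.4605,-.1825,.037,.032),circ(.4605,-.1825,.008,.044)]),
 ((.489,.172,.02),[circ(.489,.172,.031,.0105),circ(.489,.172,.008,.025)]),((.638,-.25,.02),[])])
cv2.imwrite("pics/top5.png",cam("top")["frame"])
E
```

```text
width 0.695 force 48.1
held 0.692 [-0.25 -0.14 -0.78]
place dF [ 0.24  0.01 -1.29]
t 30.8 39.9
width 0.732 force 46.0
held 0.733 [ 0.96  0.06 -2.11]
place dF [-1.82  0.05  0.76]
t 39.9 48.6
```

View pics/p5.png

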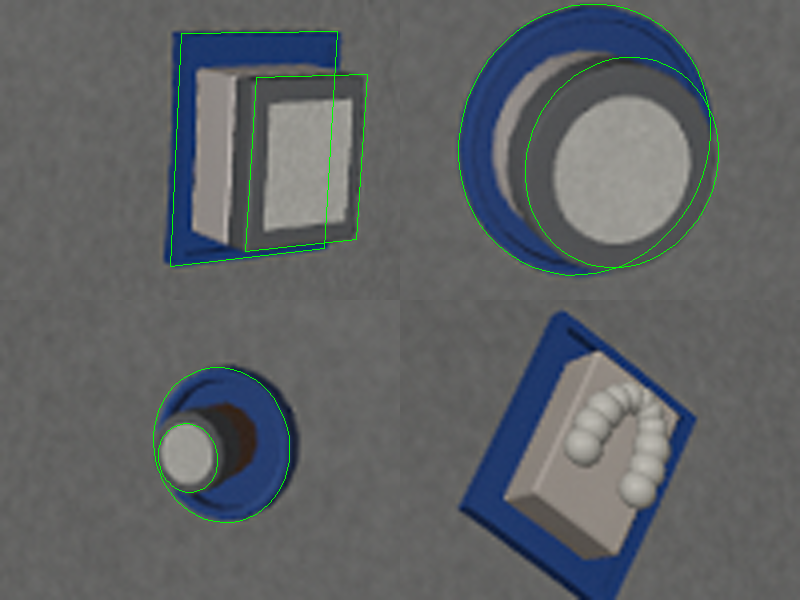

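The box and large jar stand inside their trays with overlays matching. The tiny jar and cast are still in place. I'll check once from the top, where the far sides are visible.

```bash
python3 - <<'E'
import cv2,numpy as np
f=cv2.imread("pics/top5.png")
c=lambda x,y,w=100,h=75:cv2.resize(f[y:y+h,x:x+w],(400,300),interpolation=cv2.INTER_CUBIC)
cv2.imwrite("pics/top5c.png",np.vstack([np.hstack([c(315,235),c(395,225)]),np.hstack([c(340,165),c(100,225,133,100)])]))
E
```

```text
(no output)
```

View pics/top5c.png

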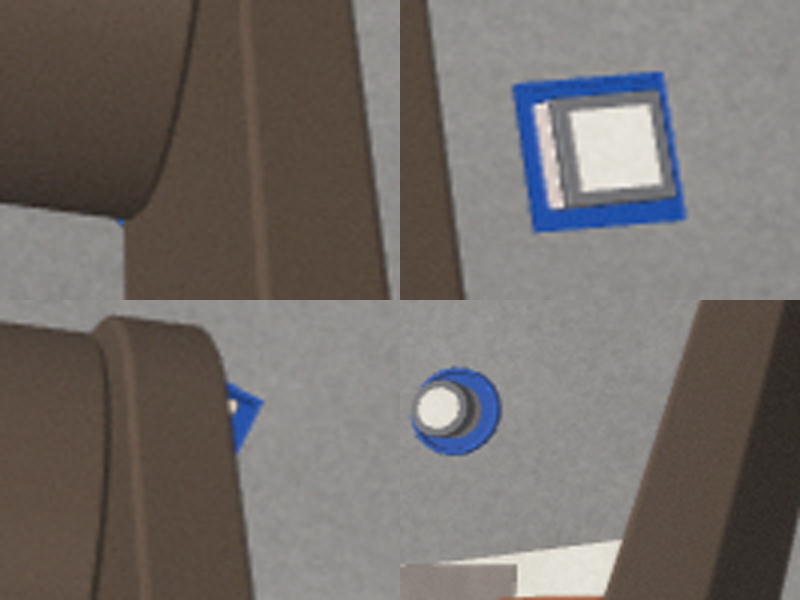

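The box and small jar look right, but the arm hides the rest. I'll move it back to its start pose and look again.

```bash
python3 - <<'E'
from h import *
manip.goto_joints([-1.211,.48,1.596,0,1.065,-.047])
f=cam("top")["frame"]
c=lambda x,y,w=100,h=75:cv2.resize(f[y:y+h,x:x+w],(400,300),interpolation=cv2.INTER_CUBIC)
cv2.imwrite("pics/top6c.png",np.vstack([np.hstack([c(315,235),c(395,225)]),np.hstack([c(340,165),c(100,225,133,100)])]))
print(current_time())
E
```

```text
51.7167
```

View pics/top6c.png

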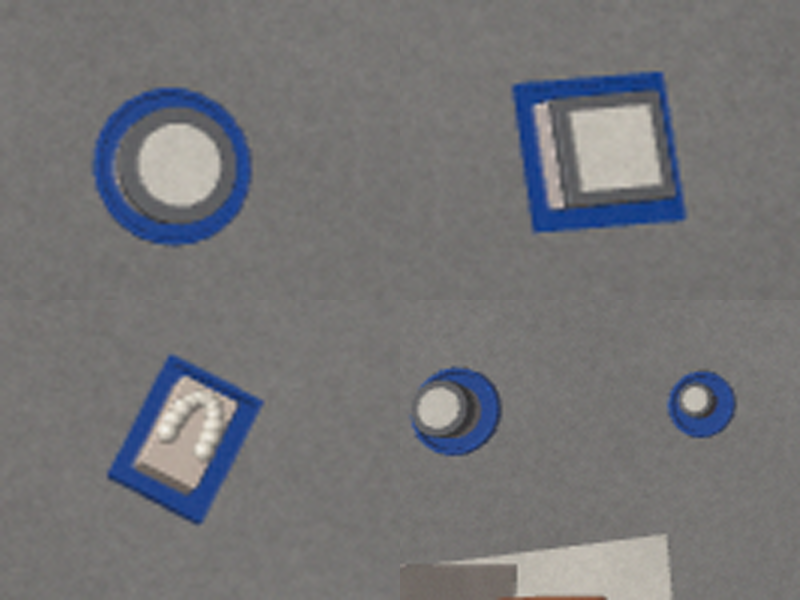

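All five things stand upright and well inside their own trays: large jar (175,165), box (615,150), cast (190,430), small jar (440,408) and tiny jar (698,400).

```bash
python3 -c "from bench import *; print(manip.job_done())"
```

```text
the job is handed in; nothing more can be done
None
```

Both piles were taken apart from the top down, all five things stand upright in their own trays, and the job was handed in at about 52 s of the 138 s allowed; no verdict was shown.

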